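Clamp the test block at the weighing bench

TASK

One of the two small screw clamps on the weighing bench has a brass test block lying on its anvil. Hold that clamp's T-handle and turn it clockwise until the rising resistance shows that the block is firmly clamped, without forcing it tighter than that; then let go, leaving the block where it lies and the empty clamp's handle as it is.

Things in the scene. Friction and masses are not known exactly. Their poses are not given: they have to be found in the camera images.
- handle_grip (a point): Steel T-handle of the grey clamp holding the block: centre of its level bar (96 long, 14 wide, 14 high, 19 mm ball ends), on the upright screw axis, 158 mm above the bench; x along the bar, z up. 12 mm stem below; clamp's boss top 44 mm below this point. Turns in place, clockwise from above to tighten, against 0.22 N m of friction; stays as left. First touch after 0.15 to 1.0 rad.
- foot: Round steel pressure foot under that clamp's overarm, 30 mm wide, 8 mm thick, sprung; origin at the centre of its underside, on the screw axis. It sinks 4.5 mm per rad of the handle, from 0.7 to 4.5 mm above the block. From touch on, each rad adds about 100 N on the block and 0.45 N m at the handle. Well clamped: 20 to 50 N, a rise of 0.09 to 0.22 N m over free turning.
- block: Loose brass block, 36 x 100 x 20 mm (x, y, z), about 0.55 kg, lying flat on the loaded clamp's anvil, its ends standing out on both sides under the overarm; origin at the centre of its underside, 26 mm above the bench.
- spare_handle_end (a point): Centre of one ball end of the T-handle of the other clamp, alike but empty: 50 mm from its screw axis, 158 mm above the bench. To be left alone.
Things that resemble listed ones, but are neither listed nor needed, are in the scene too. Leave any orange look-alike of the part that bears handle_grip alone. Of the things shaped like the block, the brass one is meant.

How it is judged:
By the outcome, as a careful person would: the job done as asked, in the order asked, and still so for the second after the job is handed in, with the robot touching nothing.
It also fails if it takes over 51 s, if anything falls off the work surface, if the arm or the gripper's body presses on something with over 40 N, if the wrist force passes 120 N, or if a joint passes its speed limit or range.

ROBOT

A 6-joint arm with a two-finger parallel gripper is mounted at the origin on the work surface. World frame = base frame: x ahead of the robot, y to its left, z up, the work surface at z = 0. Lengths are in m, angles in rad, forces in N, time in s.
With the tool pointing down it reaches from about 0.35 to 0.775 m from the base axis. Payload 5.5 kg.
Tool frame: the origin (TCP) lies at the very end of the fingers, on their centre line; the grasp point (between the pads) lies 19 mm behind it; z points along the fingers, y is the line along which they close (so a half turn about z gives the same grasp; the last joint's range is limited). The gripper opens to 85 mm and grips with 20 to 120 N. Pads are 22 mm wide; open, the fingers measure 114 mm over their backs; the gripper's body (76 mm by 85 mm) begins 54 mm behind the grasp point. The pads swing forward as they close: fully open they stand 13 mm farther back than shut.
Start: joints at [-1.366, 0.313, 0.046, 1.304, 0, 1.431], TCP at [0.194, -0.541, 0.231] pointing down, gripper open.
Joint ranges: [-2.76, 2.76], [-0.86, 1.69], [-1.03, 1.26], [-2.2, 2.34], [-1.47, 1.5], [-3.14, 3.14]. Speed limits (rad/s): [2.57, 2.57, 3.14, 3.14, 3.14, 3.14].

INTERFACE

Orientations are given as a unit quaternion [w, x, y, z].
In Python, from workcell import env, cams, ticket, spotter gives the robot as it stands.
- The arm moves only by the tool jog_arm, never from a script. Its argument "increments" is a list that holds one entry, the list of rows, each a list of 7 numbers: the shift along the tool's x, y, z in units of 0.25 m (1.0 is 0.25 m), then the turn, a rotation vector about the tool's x, y, z in units of 180 degrees (1.0 is 180 degrees), then the closure in counts, from 0 (fully open) to 255 (shut). A call has 1 to 20 rows; each row shifts and turns the commanded pose from where the row before left it, along the tool's axes as they then stand; what a row does not reach is not made up. A row lasts 1/10 s, in which the tool goes at most 50 mm and 8.59 degrees, less where a joint would pass 70% of its speed; a pose out of reach is approached as far as the arm can. A call with a number of a shift or a turn outside -1 to 1 is refused whole. A call with a gripper value outside its range is refused whole. The fingers move at their own pace and stop on an object; "force" is the grip in N (left out, the last holds). Time passes only in rows, so rows that do not move let the fingers close. It gives the time, the measured TCP pose, the force, the opening and the grip force at its end, in the units of the state.
- env.get_state(): the state, without advancing time (a new reading comes with each control period).
- cams.read_camera(name): name is "side" or "top"; returns a dict with "pixels" (420x560x3 uint8, red, green, blue), "fx", "fy", "cx", "cy" (pixels), "xyz" and "attitude" of the camera in the world. Camera axes: x right, y down, z forward; pixel columns grow to the right and rows downward; lengths in m; the calibration is good to about 2 mm. A picture is of the moment at which its call begins. There is no depth.
- ticket.hand_in(): hands the job in; it is judged then, once.
Trained networks look in the newest picture that a camera, given by its name, has taken for a name from the list of things; names that differ only in an ending like _2 or _b are one class to them, and where a whole thing is asked for, a point or a joint stands for the part that bears it (a point fixed in the world has none). Each returns a list of dicts, best first, with "conf" (0 to 1); they miss things now and then, are a little off and sometimes report something else, mostly with a low value. They report only what shows in the picture. A call takes as long as a camera call. They do not tell look-alikes from the thing itself.
- spotter.find_in(target, camera): "uv" ([column, row] in pixels, amid what is visible of it).
- spotter.cut_out(target, camera): "region" (420x560 bool, what is visible of it) and "uv" ([column, row] in pixels, amid what is visible of it).
- spotter.landmark_of(target, camera): "uv" ([column, row] in pixels: a listed point, or the origin of a listed thing).
The state is a dict: "clock": time; "joint_pos": joint angles; "qvel": joint speeds; "tau": joint torques, N m; "tcp_pos": TCP position; "orientation": TCP orientation; "wrist_force": force on the tool from outside, world axes, zero at the start; "ft_torque": the same for the moment, N m; "finger_gap": finger opening in m; "grip_force": force on a finger pad.
Only numpy, scipy, OpenCV 4.12 (cv2) and the standard library are available. Lean on these libraries where they do the work, as an engineer would, in place of code of your own. Each camera call takes 0.05 s, during which the arm holds its last target. There are 200 camera calls.

## Working session

There is one attempt and no reset: what is moved stays moved. The work goes in short steps, Python scripts to look and compute and a tool call to move; the robot and the scene stay as the last step left them, time stands still between calls to the robot, and variables do not carry over. Pictures are saved under pics/ and viewed, at most 10 in all, crops included, and the job is handed in when it is done.

Besides the shell and the picture viewer there is one more tool, called after "Emit:" as name(argument=value, ...) on one line, values as JSON. jog_arm: Moves the arm, as the interface text tells. Shifts and turns lie within -1 to 1; 1 stands for 0.25 m of shift or 180 degrees of turn. Its arguments: {"type":"object","properties":{"increments":{"type":"array"},"force":{"type":"number"}},"required":["increments"]}

```bash
mkdir -p pics
cat > h.py <<'E'
import numpy as np, cv2
from workcell import env, cams, ticket, spotter
from scipy.spatial.transform import Rotation as R
def Rq(q): return R.from_quat([q[1],q[2],q[3],q[0]])
def ray(c,uv):
    a=np.array(c["attitude"]); M=a if a.shape==(3,3) else Rq(a).as_matrix()
    return np.array(c["xyz"]), M@np.array([(uv[0]-c["cx"])/c["fx"],(uv[1]-c["cy"])/c["fy"],1.])
def atz(c,uv,z):
    o,d=ray(c,uv); return o+d*(z-o[2])/d[2]
E
python3 - <<'E'
from h import *
ims=[]
for n in("top","side"):
    c=cams.read_camera(n); cv2.imwrite(f"pics/{n}1.png",c["pixels"][:,:,::-1])
    print(n,c["xyz"],c["attitude"])
    for t,z in(("handle_grip",.158),("block",.026),("spare_handle_end",.158),("foot",.05)):
        for d in spotter.landmark_of(t,n): print(t,np.round(d["uv"],1),round(d["conf"],2),atz(c,d["uv"],z).round(4))
print(env.get_state())
E
```

```text
top [0.38382785 0.06146475 1.02273991] [ 0.05811295 -0.70330799  0.70595239 -0.06009972]
handle_grip [123.2 266.5] 0.66 [0.4091 0.3619 0.158 ]
handle_grip [221.4 228.9] 0.6 [0.4845 0.1656 0.158 ]
block [226.4 232.9] 0.71 [0.4904 0.1696 0.026 ]
block [223.4 177.2] 0.65 [0.6248 0.1787 0.026 ]
spare_handle_end [410.9 169. ] 0.78 [ 0.6092 -0.2292  0.158 ]
side [ 0.41430208 -0.82137449  0.66386048] [-0.49534113  0.86716053 -0.04127899  0.03107785]
handle_grip [259.4 179.3] 0.86 [0.4817 0.162  0.158 ]
handle_grip [223.8 145.3] 0.73 [0.4049 0.3578 0.158 ]
block [321.1 235. ] 0.69 [0.6219 0.1256 0.026 ]
block [261.7 225.8] 0.6 [0.4875 0.1765 0.026 ]
block [351.7 292.9] 0.54 [ 0.6454 -0.0827  0.026 ]
spare_handle_end [352.  295.3] 0.89 [ 0.5968 -0.2412  0.158 ]
foot [260.9 222. ] 0.62 [0.4841 0.1555 0.05  ]
foot [226.1 185.5] 0.4 [0.4063 0.3432 0.05  ]
{'clock': 0.5, 'joint_pos': array([-1.36560963e+00,  3.13228067e-01,  4.60766502e-02,  1.30356535e+00,
       -3.27720096e-05,  1.43119835e+00]), 'qvel': array([ 5.57238841e-04, -1.21910148e-03,  4.61787471e-04, -2.19353190e-03,
       -1.34865682e-03,  9.41646690e-05]), 'tau': array([-1.46917442e-03, -4.79991138e+01,  2.98540002e+01,  1.77514292e-03,
       -9.15540659e-05,  6.80927229e-06]), 'tcp_pos': array([ 0.1943381 , -0.54120897,  0.23129763]), 'orientation': array([ 4.02965170e-05,  9.85177204e-01,  1.71539715e-01, -1.50728476e-05]), 'wrist_force': array([ 0.04386319,  0.28812654, -0.45395367]), 'ft_torque': array([-0.01705486,  0.04144366,  0.01538754]), 'grip_force': 0.0, 'finger_gap': 0.08563225003884131}
```

View pics/top1.png

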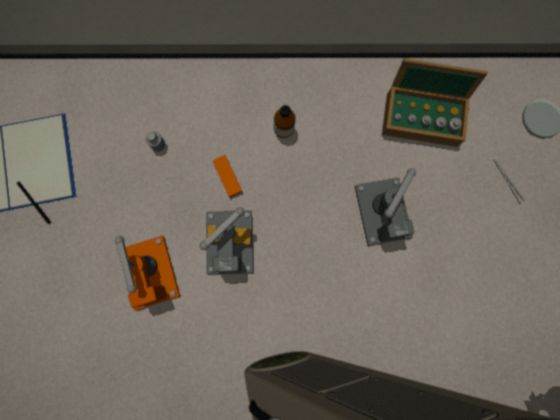

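View pics/side1.png

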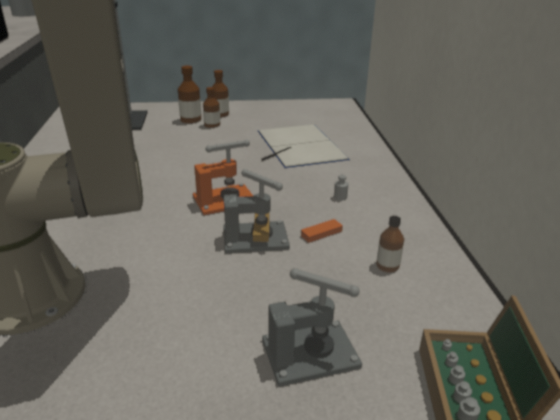

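The top view shows the loaded grey clamp with its handle centre near (221,229) and bar ends near (204,245) and (241,211). The brass block is under it. The empty grey clamp is near (385,210), and the orange look-alike is near (150,270). The side view agrees, with the loaded handle at (260,180). Next I'll measure the bar direction.

Run:
```python
from h import *
c=cams.read_camera("top")
p=c["pixels"][195:285,185:275,::-1]
cv2.imwrite("pics/crop1.png",cv2.resize(p,(720,720//1))[:600] if 0 else cv2.resize(p,(594,594),interpolation=cv2.INTER_CUBIC))
for d in spotter.cut_out("handle_grip","top"):
    m=d["region"]; print(d["uv"],d["conf"],m.sum(),cv2.minAreaRect(np.argwhere(m)[:,::-1].astype(np.float32)))
for uv in((204,245),(241,211)): print(atz(c,uv,.158))
```

```text
[222.0, 232.6] 0.86 428 ((222.30406188964844, 228.31788635253906), (9.048730850219727, 56.61741256713867), 46.27302551269531)
[124.3, 266.9] 0.78 515 ((127.34070587158203, 263.389404296875), (57.72047805786133, 13.083869934082031), 75.37911987304688)
[0.4517573  0.20034362 0.158     ]
[0.52137493 0.12586208 0.158     ]
```

View pics/crop1.png

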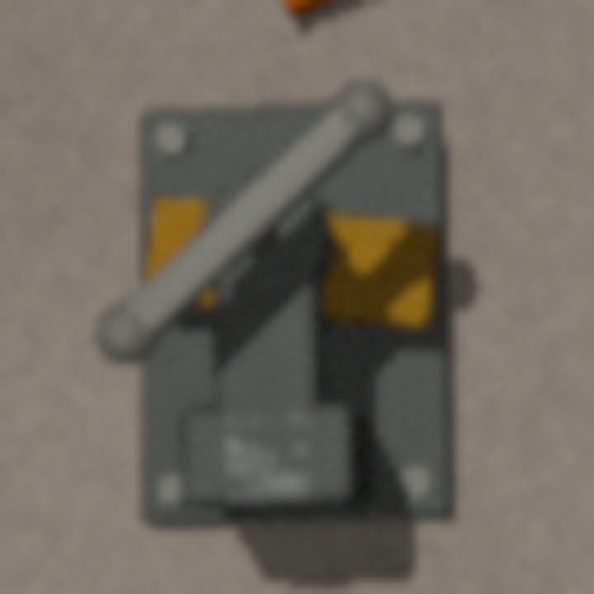

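The crop shows the bar ends at about (203.6,245.3) and (239.9,211.2) in full-image pixels. That puts the centre at about (0.484, 0.164) with the bar at about 133° yaw. I'll move above it first, then turn.

Emit:
jog_arm(increments=[[[0.128,-0.141,0,0,0,0,0],[0.128,-0.141,0,0,0,0,0],[0.128,-0.141,0,0,0,0,0],[0.128,-0.141,0,0,0,0,0],[0.128,-0.141,0,0,0,0,0],[0.128,-0.141,0,0,0,0,0],[0.128,-0.141,0,0,0,0,0],[0.128,-0.141,0,0,0,0,0],[0.128,-0.141,0,0,0,0,0],[0.128,-0.141,0,0,0,0,0],[0.128,-0.141,0,0,0,0,0],[0.128,-0.141,0,0,0,0,0],[0.128,-0.141,0,0,0,0,0],[0.128,-0.141,0,0,0,0,0],[0.128,-0.141,0,0,0,0,0],[0.128,-0.141,0,0,0,0,0]]], force=40)

```text
clock: 2.2
tcp_pos: [0.4861, 0.1648, 0.2315]
orientation: [0.0, 0.985, 0.172, 0.0]
wrist_force: [1.2, -0.6, 0.4]
finger_gap: 0.0855
grip_force: 0.0
```

Emit:
jog_arm(increments=[[[0,0,0,0,0,-0.045,0],[0,0,0,0,0,-0.045,0],[0,0,0,0,0,-0.045,0],[0,0,0,0,0,-0.045,0],[0,0,0,0,0,-0.045,0],[0,0,0,0,0,-0.045,0],[0,0,0,0,0,-0.045,0],[0,0,0,0,0,-0.045,0],[0,0,0,0,0,-0.045,0],[0,0,0,0,0,-0.045,0],[0,0,0,0,0,-0.045,0],[0,0,0,0,0,-0.045,0],[0,0,0,0,0,-0.045,0],[0,0,0,0,0,-0.045,0],[0,0,0,0,0,0,0],[0,0,0,0,0,0,0]]])

```text
clock: 3.8
tcp_pos: [0.4856, 0.1626, 0.2313]
orientation: [0.0, 0.399, 0.917, -0.0]
wrist_force: [-0.4, 0.3, 0.0]
finger_gap: 0.085
grip_force: 0.0
```

Run:
```python
from h import *
s=env.get_state(); M=Rq(s["orientation"]).as_matrix()
print(s["clock"],s["tcp_pos"],s["joint_pos"].round(3),"yaw",np.degrees(np.arctan2(M[1,0],M[0,0])),M.round(3))
c=cams.read_camera("side"); 
for d in spotter.landmark_of("handle_grip","side"): print(d["uv"],d["conf"],atz(c,d["uv"],.158))
p=c["pixels"][100:260,180:340,::-1]; cv2.imwrite("pics/s2.png",cv2.resize(p,(592,592),interpolation=cv2.INTER_CUBIC))
```

```text
3.8 [0.48558628 0.16263878 0.23132537] [ 0.166  0.191 -0.115  1.265 -0.     0.987] yaw 132.96307035102163 [[-0.682  0.732  0.   ]
 [ 0.732  0.682 -0.   ]
 [-0.     0.    -1.   ]]
[226.2, 146.8] 0.8 [0.41083153 0.34778881 0.158     ]
[262.7, 179.2] 0.76 [0.48905484 0.16196081 0.158     ]
```

View pics/s2.png

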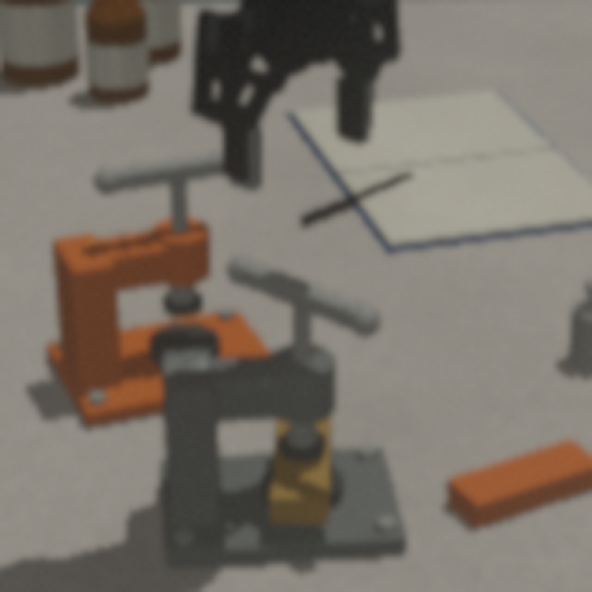

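The side view shows the gripper centred over the loaded clamp's handle, with the fingertip midpoint near crop (300,160) and the bar centre at (302,290). The fingers straddle the bar, so I'll go down and close.

Emit:
jog_arm(increments=[[[0,0,0.046,0,0,0,0],[0,0,0.046,0,0,0,0],[0,0,0.046,0,0,0,0],[0,0,0.046,0,0,0,0],[0,0,0.046,0,0,0,0],[0,0,0.046,0,0,0,0],[0,0,0.046,0,0,0,0],[0,0,0.046,0,0,0,0],[0,0,0,0,0,0,100],[0,0,0,0,0,0,160],[0,0,0,0,0,0,160],[0,0,0,0,0,0,160],[0,0,0,0,0,0,160]]], force=30)

```text
clock: 5.2
tcp_pos: [0.486, 0.1627, 0.1398]
orientation: [0.0, 0.398, 0.918, 0.0]
wrist_force: [0.4, -0.8, -0.3]
finger_gap: 0.0315
grip_force: 0.0
```

Run:
```python
from h import *
s=env.get_state(); print(s["clock"],s["tcp_pos"],s["wrist_force"],s["ft_torque"],s["finger_gap"],s["grip_force"])
for n in("top","side"):
    c=cams.read_camera(n); o=np.array(c["xyz"]); a=np.array(c["attitude"]); M=Rq(a).as_matrix()
    v=M.T@(s["tcp_pos"]+[0,0,.019]-o); u=c["cx"]+c["fx"]*v[0]/v[2]; w=c["cy"]+c["fy"]*v[1]/v[2]; print(u,w)
    x,y=int(u),int(w); p=c["pixels"][max(0,y-45):y+45,x-60:x+60,::-1]; cv2.imwrite(f"pics/{n}3.png",cv2.resize(p,None,fx=5,fy=5,interpolation=cv2.INTER_CUBIC))
a,b=[cv2.imread(f"pics/{n}3.png") for n in("top","side")]
h=450; cv2.imwrite("pics/both3.png",cv2.resize(np.hstack([a,b]),(800,300)))
```

```text
5.2 [0.48598108 0.16273491 0.13979755] [ 0.37455519 -0.79931184 -0.32268234] [ 0.00984025 -0.03249596  0.0536011 ] 0.03151102826402706 0.0
222.75634366898828 228.12260459986405
261.29387842858176 178.77045421644164
```

View pics/both3.png

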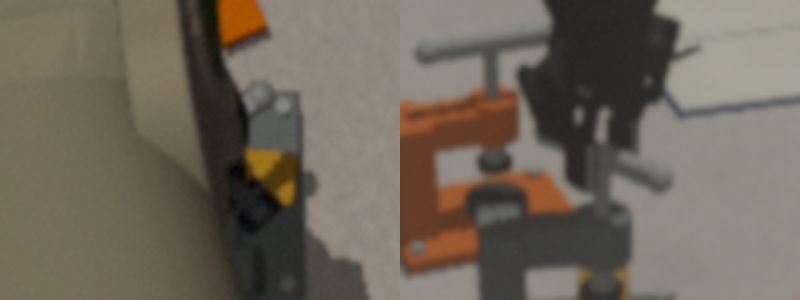

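In the side view (right half) the fingers straddle the bar at the stem, near (600,150), without contact. Now I'll close.

Emit:
jog_arm(increments=[[[0,0,0,0,0,0,190],[0,0,0,0,0,0,210],[0,0,0,0,0,0,230],[0,0,0,0,0,0,255],[0,0,0,0,0,0,255],[0,0,0,0,0,0,255]]], force=30)

```text
clock: 5.9
tcp_pos: [0.487, 0.1637, 0.1397]
orientation: [0.001, 0.397, 0.918, 0.002]
wrist_force: [2.3, 3.6, -0.8]
finger_gap: 0.0133
grip_force: 32.5
```

```bash
cat > st.py <<'E'
from h import *
s=env.get_state(); M=Rq(s["orientation"]).as_matrix()
print(s["clock"],s["tcp_pos"].round(4),"F",s["wrist_force"].round(2),"T",s["ft_torque"].round(3),"tau6",s["tau"][5].round(3),s["finger_gap"],s["grip_force"],"yaw",np.degrees(np.arctan2(M[1,0],M[0,0])).round(2),"q6",s["joint_pos"][5].round(3))
E
python3 st.py
```

```text
5.9 [0.487  0.1637 0.1397] F [ 2.3   3.6  -0.75] T [ 0.711 -0.54   0.115] tau6 0.142 0.013279792982226818 32.53851234912872 yaw 133.21 q6 0.984
```

Emit:
jog_arm(increments=[[[0,0.006,0,0,0,0,255],[0,0,0,0,0,0,255],[0,0,0,0,0,0,255]]], force=60)

```text
clock: 6.2
tcp_pos: [0.487, 0.1638, 0.1398]
orientation: [0.0, 0.397, 0.918, 0.0]
wrist_force: [0.1, 0.8, 4.6]
finger_gap: 0.0127
grip_force: 61.6
```

```bash
python3 st.py
```

```text
6.2 [0.487  0.1638 0.1398] F [0.12 0.81 4.59] T [0.135 0.106 0.183] tau6 0.177 0.012703527206898841 61.55062437057495 yaw 133.17 q6 0.986
```

Emit:
jog_arm(increments=[[[0,0,0,0,0,0.01,255],[0,0,0,0,0,0.01,255]]])

```text
clock: 6.4
tcp_pos: [0.4869, 0.1637, 0.1398]
orientation: [0.0, 0.427, 0.904, 0.0]
wrist_force: [-0.6, 0.9, 5.4]
finger_gap: 0.0128
grip_force: 61.5
```

```bash
python3 st.py
```

```text
6.4 [0.4869 0.1637 0.1398] F [-0.64  0.91  5.39] T [0.107 0.049 0.221] tau6 -0.121 0.012787785063067325 61.539459228515625 yaw 129.49 q6 1.05
```

Emit:
jog_arm(increments=[[[0,0,0,0,0,0.01,255],[0,0,0,0,0,0.01,255]]])

```text
clock: 6.6
tcp_pos: [0.4869, 0.1637, 0.1398]
orientation: [0.0, 0.455, 0.891, 0.0]
wrist_force: [-0.4, 0.7, 6.7]
finger_gap: 0.0128
grip_force: 61.6
```

```bash
python3 st.py
```

```text
6.6 [0.4869 0.1637 0.1398] F [-0.41  0.65  6.7 ] T [0.032 0.168 0.225] tau6 -0.111 0.012780430666861 61.58584713935852 yaw 125.89 q6 1.112
```

The baseline torque is 0.22 N m and reads cleanly. I'll carry on in small steps.

Emit:
jog_arm(increments=[[[0,0,0,0,0,0.01,255],[0,0,0,0,0,0.01,255]]])

```text
clock: 6.8
tcp_pos: [0.4868, 0.1636, 0.1398]
orientation: [0.0, 0.483, 0.876, 0.0]
wrist_force: [-1.1, 0.1, 5.9]
finger_gap: 0.0126
grip_force: 61.6
```

```bash
python3 st.py
```

```text
6.8 [0.4868 0.1636 0.1398] F [-1.07  0.1   5.9 ] T [0.018 0.113 0.211] tau6 -0.11 0.012576221988270696 61.60963296890259 yaw 122.29 q6 1.175
```

Emit:
jog_arm(increments=[[[0,0,0,0,0,0.01,255],[0,0,0,0,0,0.01,255]]])

```text
clock: 7.0
tcp_pos: [0.4867, 0.1636, 0.1398]
orientation: [0.0, 0.51, 0.86, 0.0]
wrist_force: [-1.2, 0.4, 5.5]
finger_gap: 0.0131
grip_force: 61.6
```

```bash
python3 st.py
```

```text
7.0 [0.4867 0.1636 0.1398] F [-1.2   0.43  5.55] T [0.039 0.189 0.213] tau6 -0.11 0.013056532032897266 61.63381576538086 yaw 118.69 q6 1.238
```

Emit:
jog_arm(increments=[[[0,0,0,0,0,0.01,255],[0,0,0,0,0,0.01,255]]])

```text
clock: 7.2
tcp_pos: [0.4866, 0.1636, 0.1398]
orientation: [0.0, 0.537, 0.844, -0.0]
wrist_force: [-1.6, 1.0, 6.2]
finger_gap: 0.0128
grip_force: 61.7
```

```bash
python3 st.py
```

```text
7.2 [0.4866 0.1636 0.1398] F [-1.65  1.03  6.2 ] T [-0.047  0.197  0.2  ] tau6 -0.109 0.012760176992851452 61.65779113769531 yaw 115.09 q6 1.301
```

Emit:
jog_arm(increments=[[[0,0,0,0,0,0.01,255],[0,0,0,0,0,0.01,255]]])

```text
clock: 7.4
tcp_pos: [0.4866, 0.1635, 0.1398]
orientation: [0.0, 0.563, 0.827, -0.0]
wrist_force: [-1.3, 0.2, 5.8]
finger_gap: 0.0125
grip_force: 61.7
```

```bash
python3 st.py
```

```text
7.4 [0.4866 0.1635 0.1398] F [-1.29  0.16  5.81] T [-0.068  0.237  0.237] tau6 -0.098 0.01252679302160824 61.68585777282715 yaw 111.49 q6 1.364
```

Emit:
jog_arm(increments=[[[0,0,0,0,0,0.01,255],[0,0,0,0,0,0.01,255]]])

```text
clock: 7.6
tcp_pos: [0.4865, 0.1635, 0.1398]
orientation: [0.0, 0.589, 0.808, -0.0]
wrist_force: [-1.6, -0.8, 5.6]
finger_gap: 0.0127
grip_force: 61.7
```

```bash
python3 st.py
```

```text
7.6 [0.4865 0.1635 0.1398] F [-1.6  -0.77  5.61] T [-0.077  0.306  0.271] tau6 -0.069 0.012694292274987045 61.717554330825806 yaw 107.89 q6 1.427
```

Emit:
jog_arm(increments=[[[0,0,0,0,0,0.01,255],[0,0,0,0,0,0.01,255]]])

```text
clock: 7.8
tcp_pos: [0.4865, 0.1635, 0.1398]
orientation: [0.0, 0.614, 0.79, -0.0]
wrist_force: [-2.1, -0.6, 6.0]
finger_gap: 0.0129
grip_force: 61.7
```

```bash
python3 st.py
```

```text
7.8 [0.4865 0.1635 0.1398] F [-2.07 -0.59  5.97] T [-0.019  0.358  0.264] tau6 -0.041 0.012908313042606718 61.749948263168335 yaw 104.29 q6 1.489
```

Emit:
jog_arm(increments=[[[0,0,0,0,0,0.01,255],[0,0,0,0,0,0.01,255]]])

```text
clock: 8.0
tcp_pos: [0.4864, 0.1634, 0.1398]
orientation: [0.0, 0.638, 0.77, -0.0]
wrist_force: [-0.7, -0.6, 6.2]
finger_gap: 0.0127
grip_force: 61.8
```

```bash
python3 st.py
```

```text
8.0 [0.4864 0.1634 0.1398] F [-0.72 -0.63  6.16] T [-0.139  0.38   0.308] tau6 -0.012 0.012703341359720352 61.78269624710083 yaw 100.7 q6 1.552
```

The tau6 reading is very clean: it sat at -0.110 while free, touched near yaw 113°, and has risen 0.097 so far. Two more steps give a rise of about 0.154 N m, or roughly 34 N.

Emit:
jog_arm(increments=[[[0,0,0,0,0,0.01,255],[0,0,0,0,0,0.01,255]]])

```text
clock: 8.2
tcp_pos: [0.4863, 0.1634, 0.1398]
orientation: [0.0, 0.662, 0.75, -0.0]
wrist_force: [-2.1, -0.9, 6.6]
finger_gap: 0.0127
grip_force: 61.8
```

```bash
python3 st.py
```

```text
8.2 [0.4863 0.1634 0.1398] F [-2.13 -0.86  6.63] T [-0.086  0.397  0.365] tau6 0.016 0.012693131950589282 61.81755781173706 yaw 97.1 q6 1.615
```

Emit:
jog_arm(increments=[[[0,0,0,0,0,0.01,255],[0,0,0,0,0,0.01,255],[0,0,0,0,0,0,255]]])

```text
clock: 8.5
tcp_pos: [0.4862, 0.1634, 0.1398]
orientation: [0.0, 0.685, 0.729, -0.0]
wrist_force: [-2.9, -1.0, 8.4]
finger_gap: 0.0129
grip_force: 61.8
```

```bash
python3 st.py
```

```text
8.5 [0.4862 0.1634 0.1398] F [-2.87 -0.98  8.35] T [-0.079  0.46   0.177] tau6 0.378 0.012944605326296581 61.78198456764221 yaw 93.53 q6 1.677
```

The block is clamped, with a torque rise of about 0.154 N m. Now I'll release slowly and retreat upward.

Emit:
jog_arm(increments=[[[0,0,0,0,0,0,220],[0,0,0,0,0,0,190],[0,0,0,0,0,0,100],[0,0,0,0,0,0,0],[0,0,0,0,0,0,0],[0,0,0,0,0,0,0],[0,0,0,0,0,0,0],[0,0,0,0,0,0,0],[0,0,-0.05,0,0,0,0],[0,0,-0.05,0,0,0,0],[0,0,-0.08,0,0,0,0],[0,0,-0.08,0,0,0,0],[0,0,-0.08,0,0,0,0],[0,0,-0.08,0,0,0,0],[0,0,-0.08,0,0,0,0],[0,0,0,0,0,0,0],[0,0,0,0,0,0,0]]])

```text
clock: 10.2
tcp_pos: [0.4871, 0.1638, 0.2652]
orientation: [0.001, 0.685, 0.729, 0.001]
wrist_force: [0.0, 0.5, -0.2]
finger_gap: 0.0852
grip_force: 0.0
```

```bash
python3 st.py
python3 - <<'E'
from h import *
c=cams.read_camera("side"); cv2.imwrite("pics/s4.png",cv2.resize(c["pixels"][90:270,170:370,::-1],(660,594),interpolation=cv2.INTER_CUBIC))
E
```

```text
10.2 [0.4871 0.1638 0.2652] F [ 0.01  0.46 -0.22] T [ 0.001 -0.035 -0.011] tau6 0.0 0.08521799545820129 0.0 yaw 93.55 q6 1.677
```

View pics/s4.png

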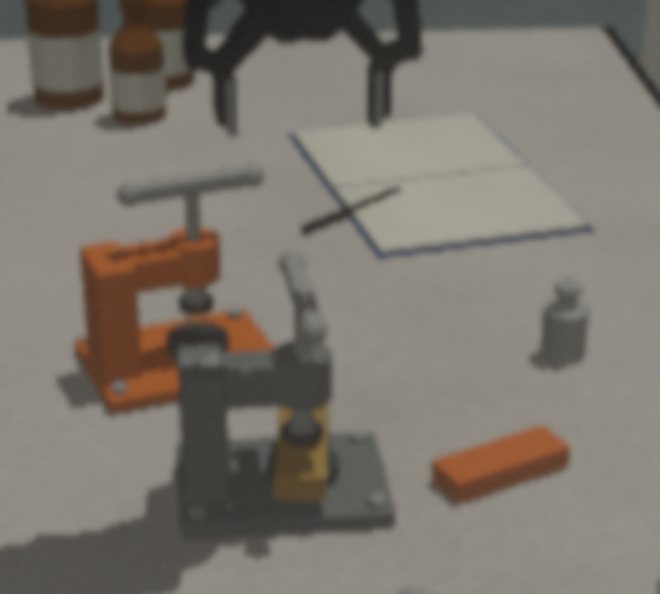

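The side view shows the handle turned to about 93°, near (305,295). The foot is on the block near (302,430), the block is in place, and the gripper is clear above.

```bash
python3 -c "
from workcell import ticket
print(ticket.hand_in())"
```

```text
the job is handed in; nothing more can be done
None
```

I turned the loaded clamp's handle about 40° clockwise, until the torque had risen about 0.15 N m over free turning (roughly 34 N on the block by the given stiffness), then let go and handed the job in at about 10 s; the block stayed in place, and the empty clamp and the orange look-alike were not touched.

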